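# Close a couverture canister in its nest

## Robot

A 6-joint arm with a two-finger parallel gripper is mounted at the origin on the work surface. World frame = base frame: x ahead of the robot, y to its left, z up, the work surface at z = 0. Lengths are in m, angles in rad, forces in N, time in s.
With the tool pointing down it reaches from about 0.375 to 0.975 m from the base axis. Payload 3.8 kg.
Tool frame: the origin (TCP) lies midway between the tips of the shut fingers; the grasp point (between the pads) lies 19 mm behind it; z points along the fingers, y is the line along which they close (so a half turn about z gives the same grasp; the last joint's range is limited). The gripper opens to 85 mm and grips with 20 to 120 N. Pads are 22 mm wide; open, the fingers measure 114 mm over their backs; the gripper's body (76 mm by 85 mm) begins 54 mm behind the grasp point. The pads swing forward as they close: fully open they stand 13 mm farther back than shut.
Start: joints at [1.227, 0.264, 1.604, -0, 1.274, -0.037], TCP at [0.204, 0.643, 0.231] pointing down, gripper open.
Joint ranges: [-2.63, 2.63], [-0.94, 2.18], [0.31, 2.57], [-1.31, 4.45], [0, 2.66], [-2.55, 2.55]. Speed limits (rad/s): [2.57, 2.57, 3.14, 3.14, 3.14, 3.14].

## Interface

Orientations are given as a rotation vector (axis times angle).
In Python, from workcell import bot gives the robot as it stands.
- The arm moves only by the tool servo_tool, never from a script. Its argument "series" is a list of rows, each a list of 7 numbers: the shift along the world's x, y, z in units of 0.15 m (1.0 is 0.15 m), then the turn, a rotation vector about the world's x, y, z in units of 180 degrees (1.0 is 180 degrees), then the closure, from 0 (fully open) to 1 (shut). A call has 1 to 20 rows; each row is the pose to reach, as a shift and turn from the pose commanded when the call began, turning the shorter way round; what a row does not reach only later rows make up. A row lasts 1/10 s, in which the tool goes at most 50 mm and 8.59 degrees, less where a joint would pass 70% of its speed; a pose out of reach is approached as far as the arm can. A call with a number of a shift or a turn outside -1 to 1 is refused whole. A call with a gripper value outside its range is refused whole. The fingers move at their own pace and stop on an object; "newtons" is the grip in N (left out, the last holds). Time passes only in rows, so rows that repeat a pose let the fingers close. It gives the time, the measured TCP pose, the force, the opening and the grip force at its end, in the units of the state.
- bot.read_state(): the state, without advancing time (a new reading comes with each control period).
- bot.read_camera(name): name is "side" or "top"; returns the picture (480x640x3 uint8, red, green, blue); there is no depth.
- bot.camera_info(name): a dict with "vertical_fov" (degrees; the focal length in pixels is half the picture's height over the tangent of half this angle, whatever the lens; pixels are square), "cx", "cy" (the principal point, pixels), "R" (3x3) and "t" (3): a world point X has camera coordinates R X + t. Camera axes: x right, y down, z forward; pixel columns grow to the right and rows downward; lengths in m; the calibration is good to about 2 mm. A picture is of the moment at which its call begins. camera_info takes no time and is no camera call.
- bot.finish_job(): hands the job in; it is judged then, once.
Trained networks look in the newest picture that a camera, given by its name, has taken for a name from the list of things; names that differ only in an ending like _2 or _b are one class to them, and where a whole thing is asked for, a point or a joint stands for the part that bears it (a point fixed in the world has none). Each returns a list of dicts, best first, with "score" (0 to 1); they miss things now and then, are a little off and sometimes report something else, mostly with a low value. They report only what shows in the picture. A call takes as long as a camera call. They do not tell look-alikes from the thing itself.
- bot.recognise(target, camera): "box" ([left, top, right, bottom] as shares, 0 to 1, of the picture: columns of its width, rows of its height, round what is visible of it).
- bot.trace(target, camera): "mask" (480x640 bool, what is visible of it) and "box" ([left, top, right, bottom] as shares, 0 to 1, of the picture: columns of its width, rows of its height, round what is visible of it).
- bot.mark_of(target, camera): "at" ([row, column] as shares, 0 to 1, of the picture: columns of its width, rows of its height: a listed point, or the origin of a listed thing).
The state is a dict: "time": time; "q": joint angles; "joint_vel": joint speeds; "joint_torque": joint torques, N m; "tool_pos": TCP position; "tcp_rot": TCP orientation; "wrist_force": force on the tool from outside, world axes, zero at the start; "torque": the same for the moment, N m; "width": opening from 0.0 (shut) to 1.0 (fully open); "grip_force": force on a finger pad.
Only numpy, scipy, OpenCV 4.12 (cv2) and the standard library are available. Lean on these libraries where they do the work, as an engineer would, in place of code of your own. Each camera call takes 0.05 s, during which the arm holds its last target. There are 200 camera calls.

## Task

Set the clear square canister with the black screw lid fully down into the square nest, which keeps it from turning. Then screw its lid down (clockwise from above) until it is snug: turn it in small, even steps until the torque has risen about 0.3 N m above what it was while running free, and stop there without overtightening it; let go and leave the other things on the table alone.

Things in the scene. Friction and masses are not known exactly. Their poses are not given: they have to be found in the camera images.
- canister: clear square canister with brown chocolate buttons inside, 62 x 62 mm, square part 85 high, about 0.5 kg in all, standing loose on the table. Origin: centre of its underside; z up, x and y along its sides. The lid sits on it, on its axis; lift it by the lid
- lid: the canister's black ribbed screw lid, orange spot in the middle, white dot near the edge; round, 60 dia, gripped band 22 high, started on the thread. Origin on its axis at the band's foot, 96 mm above the canister's underside at the start; z up, x through the dot. Clockwise from above it sinks 1 mm per rad; let go, it stays or eases back a little. Grip it with 80 N or more
- lid_top (a point): centre of the lid's top, 22 mm above the lid's origin. It runs free for 0.9 to 2.6 rad, never the same, not to be seen, then meets its seal, whose torque climbs by about 1 N m per rad. Snug is 0.3 N m from the seal; under 0.15 is loose, over 0.5 overtight. While it turns, an even thread drag of 0.3 N m adds to that; held still, part of it stays in the reading, the same after like steps
- nest: fixed nest: grey base plate 130 x 130 x 10 with four aluminium walls around a square pocket, 65 x 65 mm inside (1.5 mm clearance each side), wall tops flared outwards to an 80 mm wide mouth at 40 mm above the table. Origin: centre of the plate's underside; z up, x and y along the pocket's sides. The canister fits in any of the four quarter turns
- pocket (a point): centre of the pocket's floor, 10 mm above the table, 30 mm below the lips' tops; axes as the nest's
- amber_bottle: amber glass bottle, white cap, 52 dia x 130 high; bystander; origin at the centre of its underside, z up
- red_bottle: red bottle, black cap, 52 dia x 130 high; bystander; origin as above
- jar: closed round glass jar with white lid, 72 dia x 85 high; bystander; origin as above
- spare_lid: loose orange disc lid, 60 dia x 18 high, lying on the table; bystander, not the lid to be tightened; origin as above
- bowl: steel mixing bowl, 190 dia x 75 high; bystander; origin as above
- spatula: spatula lying flat; bystander; origin near its middle on the underside
Mind the look-alikes: they are no part of the job. Leave any blue or green look-alike of the canister alone.

How it is judged:
On the way, in this order (a step that is already met when the one before it is completed fails the run):
1. the canister stands fully down in the nest (horizontal distance between canister and pocket below 0.004 m and z of canister in the frame of pocket below 0.003 m and angle between canister's own z axis and vertical below 0.05 rad), for 0.2 s.
2. the lid is snug: it bears on its seal with 5 to 28 N (0.1 to 0.56 N m) (all of step 1 and contact force between lid and canister between 5 and 28 N), for 0.3 s.
At the end, for the whole second after the job is handed in: The canister stands upright (within 0.05 rad) in the nest, within 4 mm of its centre and within 3 mm of its floor, at rest, and the lid, released, stays borne on its seal with 5 to 28 N, that is with 0.1 to 0.56 N m from the seal, and never over 34 N (0.68 N m) (all of step 2 and linear speed of canister below 0.02 m/s and angular speed of lid below 0.05 rad/s); the robot touches nothing.
It fails at once if the lid is overtightened: it bears on its seal with more than 34 N (0.68 N m) (contact force between lid and canister above 34 N).
It fails at once if the canister is tipped by more than 0.5 rad (angle between canister's own z axis and vertical above 0.5 rad).
It fails at once if a bystander is moved by more than 30 mm (distance of any of amber_bottle, red_bottle, jar, spare_lid, bowl, spatula from where it was at the start of the episode above 0.03 m).
It also fails if it takes over 72 s, if anything falls off the work surface, if the arm or the gripper's body presses on something with over 40 N, if the wrist force passes 120 N, or if a joint passes its speed limit or range.

## Working session

There is one attempt and no reset: what is moved stays moved. The work goes in short steps, Python scripts to look and compute and a tool call to move; the robot and the scene stay as the last step left them, time stands still between calls to the robot, and variables do not carry over. Pictures are saved under pics/ and viewed, at most 10 in all, crops included, and the job is handed in when it is done.

Besides the shell and the picture viewer there is one more tool, called after "Call:" by a JSON object that holds its "op" and its "data". servo_tool: Moves the arm, as the interface text tells. Shifts and turns lie within -1 to 1; 1 stands for 0.15 m of shift or 180 degrees of turn. Its arguments: {"type":"object","properties":{"series":{"type":"array","items":{"type":"array","items":{"type":"number"}}},"newtons":{"type":"number"}},"required":["series"]}

```bash
mkdir -p pics; cat > h.py <<'E'
import numpy as np,cv2
from workcell import bot
def P(n):
    c=bot.camera_info(n);f=240/np.tan(np.radians(c["vertical_fov"])/2)
    K=np.array([[f,0,c["cx"]],[0,f,c["cy"]],[0,0,1]]);R=np.array(c["R"]);t=np.array(c["t"]).reshape(3)
    return K,R,t
def ray(n,u,v):
    K,R,t=P(n);d=R.T@np.linalg.inv(K)@np.array([u,v,1.]);return -R.T@t,d/np.linalg.norm(d)
def atz(n,u,v,z):
    c,d=ray(n,u,v);return c+d*(z-c[2])/d[2]
def tri(a,b):
    (c1,d1),(c2,d2)=a,b
    s=np.linalg.lstsq(np.stack([d1,-d2],1),c2-c1,rcond=None)[0]
    p,q=c1+s[0]*d1,c2+s[1]*d2;return (p+q)/2,np.linalg.norm(p-q)
def proj(n,X):
    K,R,t=P(n);x=K@(R@np.array(X)+t);return x[:2]/x[2]
E
python3 - <<'E'
from h import *
np.set_printoptions(precision=4,suppress=True)
for n in("side","top"):
    im=bot.read_camera(n);cv2.imwrite(f"pics/{n}0.png",im[:,:,::-1])
    K,R,t=P(n);print(n,K[0,0],-R.T@t,R[2])
    for k in("canister","lid_top","lid","nest","pocket"):
        for m in bot.mark_of(k,n)[:3]: print(n,k,round(m["score"],2),np.array(m["at"])[::-1]*[640,480])
print(bot.read_state())
E
```

```text
side 434.59332839466515 [ 0.2158 -0.7483  0.8969] [ 0.2859  0.6633 -0.6916]
side canister 0.97 [245.504 253.488]
side canister 0.85 [240.512 226.8  ]
side canister 0.66 [283.584 236.016]
side lid_top 0.66 [235.776 196.512]
side lid_top 0.56 [237.504 223.2  ]
side lid 0.93 [240.32  228.816]
side lid 0.73 [238.72  199.296]
side lid 0.57 [280.192 214.176]
side nest 0.77 [327.872 312.   ]
side pocket 0.77 [331.52  312.096]
top 492.25814842255716 [ 0.3265 -0.0052  1.3301] [ 0.1658  0.0033 -0.9861]
top canister 0.85 [251.392 259.2  ]
top canister 0.7 [208.192 295.296]
top canister 0.62 [252.416 297.408]
top lid_top 0.67 [243.52  251.712]
top lid_top 0.57 [197.376 290.688]
top lid_top 0.56 [244.416 304.32 ]
top lid 0.98 [198.272 291.12 ]
top lid 0.73 [242.112 254.688]
top nest 0.64 [362.688 251.52 ]
top pocket 0.97 [360.896 252.288]
{'time': 0.6, 'q': array([ 1.2271,  0.2638,  1.604 ,  0.    ,  1.2737, -0.0369]), 'joint_vel': array([ 0.0009, -0.0036,  0.0014, -0.001 ,  0.0018,  0.0008]), 'joint_torque': array([ -0.0006, -51.464 , -36.7459,  -0.0001,   0.0013,  -0.    ]), 'tool_pos': array([0.2039, 0.6435, 0.2313]), 'tcp_rot': array([-0.48  , -3.1047, -0.0002]), 'wrist_force': array([-0.1587,  0.6755, -0.2827]), 'torque': array([ 0.0315, -0.0116,  0.0264]), 'grip_force': 0.0, 'width': 0.9961927542711274}
```

View pics/side0.png

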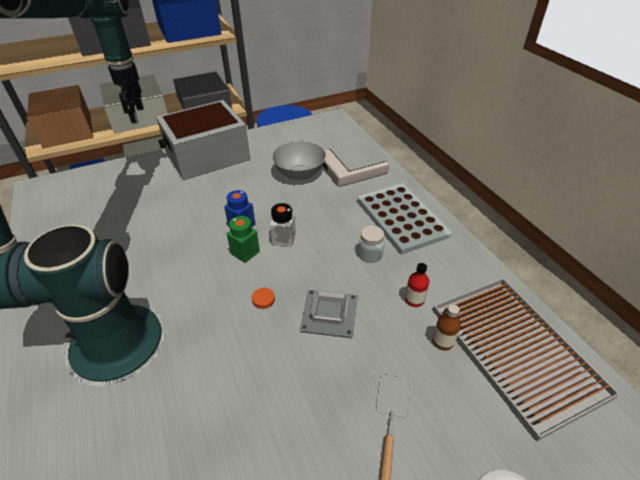

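View pics/top0.png

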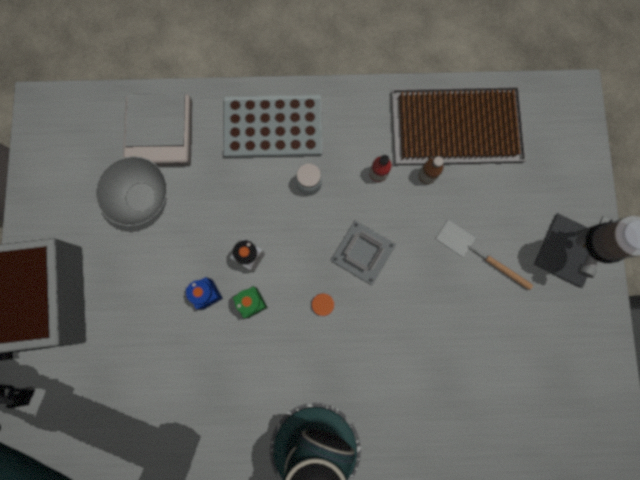

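Side view: the clear canister has its lid at about (282,210) and the nest is at (330,310). Top view: lid at (245,252), nest at (362,252). The blue and green look-alikes stand next to the canister.

```bash
python3 - <<'E'
from h import *
np.set_printoptions(precision=4,suppress=True)
S=cv2.imread("pics/side0.png");T=cv2.imread("pics/top0.png")
def spot(im,x0,y0,x1,y1):
    h=cv2.cvtColor(im,cv2.COLOR_BGR2HSV);m=(h[...,0]<14)&(h[...,1]>150)&(h[...,2]>100)
    k=np.zeros_like(m);k[y0:y1,x0:x1]=1;m&=k
    ys,xs=np.nonzero(m);return xs.mean(),ys.mean(),len(xs)
a=spot(S,270,200,296,218);b=spot(T,232,240,258,263);print(a,b)
print("lidtop",tri(ray("side",*a[:2]),ray("top",*b[:2])))
print("pocket",tri(ray("side",331.5,312.1),ray("top",360.9,252.3)), atz("top",360.9,252.3,.01))
c=lambda im,x,y,w:cv2.resize(im[y:y+w*3//4,x:x+w],(400,300),interpolation=cv2.INTER_CUBIC)
print("crops top can 220,228,w60 s6.67; nest 318,215 w 88; side can 255,195,60; nest 290,280,80")
cv2.imwrite("pics/c1.png",np.vstack([np.hstack([c(T,220,228,60),c(T,318,215,88)]),np.hstack([c(S,255,200,64),c(S,290,280,80)])]))
E
```

```text
(np.float64(280.8837209302326), np.float64(208.65116279069767), 43) (np.float64(243.6986301369863), np.float64(251.2054794520548), 73)
lidtop (array([0.4997, 0.1688, 0.117 ]), np.float64(0.0016809339679148263))
pocket (array([ 0.5112, -0.1354, -0.0036]), np.float64(0.00974583937096599)) [ 0.5046 -0.1328  0.01  ]
crops top can 220,228,w60 s6.67; nest 318,215 w 88; side can 255,195,60; nest 290,280,80
```

View pics/c1.png

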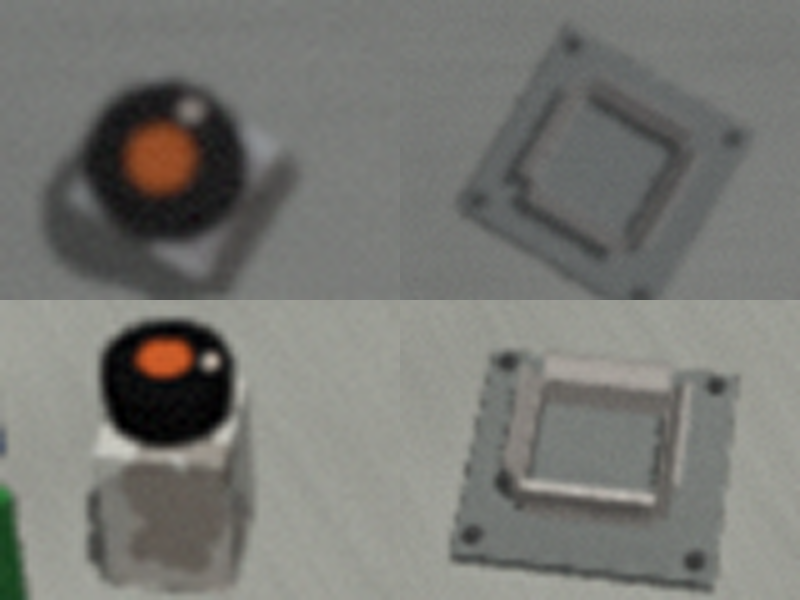

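```bash
python3 - <<'E'
from h import *
np.set_printoptions(precision=4,suppress=True)
# nest screws, z=.01(+)
for n,o,s,pts in(("top",(318,215),88/400,[(171,43),(334,138),(238,295),(76,201)]),("side",(290,280),80/400,[(108,62),(317,86),(294,262),(72,235)])):
    W=np.array([atz(n,o[0]+s*(u+.5)-.5,o[1]+s*(v+.5)-.5,.011)[:2] for u,v in pts])
    e=np.roll(W,-1,0)-W
    print(n,"centre",W.mean(0),"sides",np.linalg.norm(e,axis=1),"yaw",np.degrees(np.arctan2(e[:,1],e[:,0]))%90)
o,s=(255,200),64/400
A=lambda u,v,z:atz("side",o[0]+s*u,o[1]+s*v,z)[:2]
for a,b,z in(((105,280),(240,285),0),((95,155),(222,165),.085),((222,165),(245,85),.085)):
    p,q=A(*a,z),A(*b,z);print(p,q,np.linalg.norm(q-p),np.degrees(np.arctan2(*(q-p)[::-1]))%90)
# silhouette-fit yaw by overlay
S=cv2.imread("pics/side0.png");T=cv2.imread("pics/top0.png")
out=[]
for yaw in (35,50,65):
  row=[]
  for n,im,(x,y),w in(("top",T,(220,228),60),("side",S,(255,195),64)):
    k=400/w;c=cv2.resize(im[y:y+w*3//4,x:x+w],(400,300),interpolation=cv2.INTER_CUBIC)
    a=np.radians(yaw+45+90*np.arange(4));q=np.c_[.4997+.0438*np.cos(a),.1688+.0438*np.sin(a)]
    for z in(0,.085):
      pp=np.array([(proj(n,[*r,z])-[x,y])*k for r in q]).astype(np.int32);cv2.polylines(c,[pp],True,(0,255,255) if z else (255,255,0),1)
    row.append(c[:, :])
  out.append(np.vstack(row))
cv2.imwrite("pics/ov.png",cv2.resize(np.hstack(out),(800,400)))
E
```

```text
top centre [ 0.506  -0.1375] sides [0.1122 0.1105 0.1101 0.1115] yaw [57.9031 56.635  58.4468 57.7129]
side centre [ 0.507 -0.141] sides [0.1104 0.1103 0.1093 0.1107] yaw [57.0767 56.8671 57.29   57.4477]
[0.4593 0.1589] [0.5165 0.1289] 0.06453297382694563 62.325031816585565
[0.4595 0.1516] [0.5093 0.1212] 0.05828316150670348 58.59364635799153
[0.5093 0.1212] [0.5394 0.1689] 0.05639869777198778 57.674858478724495
```

View pics/ov.png

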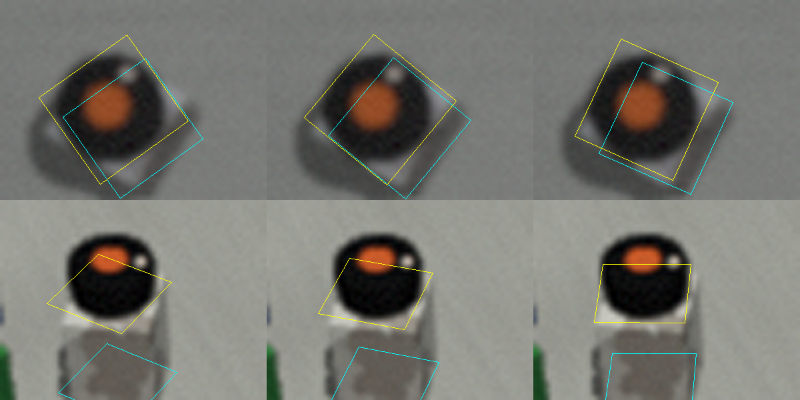

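Call:
{"op": "servo_tool", "data": {"series": [[0.1, -1, 0.3, 0, 0, 0, 0], [0.1, -1, 0.3, 0, 0, 0, 0], [0.1, -1, 0.3, 0, 0, 0, 0], [0.1, -1, 0.3, 0, 0, 0, 0]]}}

```text
time: 1.0
tool_pos: [0.2194, 0.4903, 0.2785]
tcp_rot: [0.482, 3.103, 0.002]
wrist_force: [-0.3, 0.9, -0.2]
width: 0.999
grip_force: 0.0
```

Call:
{"op": "servo_tool", "data": {"series": [[0.8, -1, 0, 0, 0, 0, 0], [0.8, -1, 0, 0, 0, 0, 0], [0.8, -1, 0, 0, 0, 0, 0], [0.8, -1, 0, 0, 0, 0, 0]]}}

```text
time: 1.4
tool_pos: [0.3401, 0.3422, 0.2765]
tcp_rot: [0.48, 3.104, 0.001]
wrist_force: [0.6, 0.1, -0.8]
width: 0.998
grip_force: 0.0
```

Call:
{"op": "servo_tool", "data": {"series": [[0.8, -1, -0.3, 0, 0, 0, 0], [0.8, -1, -0.3, 0, 0, 0, 0], [0.8, -1, -0.3, 0, 0, 0, 0], [0.8, -1, -0.3, 0, 0, 0, 0], [0.8, -1, -0.3, 0, 0, 0, 0]]}}

```text
time: 1.9
tool_pos: [0.4611, 0.1894, 0.2296]
tcp_rot: [-0.489, -3.103, 0.004]
wrist_force: [0.2, 0.1, -0.5]
width: 0.999
grip_force: 0.0
```

```bash
python3 - <<'E'
from h import *
np.set_printoptions(precision=4,suppress=True)
print(bot.read_state())
print("nest tri",tri(ray("side",*0.2*np.array([0,0])+0),ray("top",363.1,252.2)) if 0 else "")
def X(n,o,s,pts):
    L=lambda p,q:np.cross([*p,1],[*q,1]);x=np.cross(L(pts[0],pts[2]),L(pts[1],pts[3]));x=x[:2]/x[2];return o[0]+s*(x[0]+.5)-.5,o[1]+s*(x[1]+.5)-.5
a=X("side",(290,280),.2,[(108,62),(317,86),(294,262),(72,235)]);b=X("top",(318,215),.22,[(171,43),(334,138),(238,295),(76,201)])
print(a,b,tri(ray("side",*a),ray("top",*b)))
# calibration biases: lid at z=.118 from each camera
print(atz("side",280.9,208.65,.118),atz("top",243.7,251.2,.118))
E
```

```text
{'time': 1.9, 'q': array([ 0.3412, -0.0714,  1.973 , -0.0021,  1.2418, -0.9162]), 'joint_vel': array([ 0.0744, -0.0225, -0.003 ,  0.0616,  0.0384,  0.0648]), 'joint_torque': array([ -1.6743, -32.1103, -36.9478,  -0.4698,  -0.3177,  -0.51  ]), 'tool_pos': array([0.4611, 0.1894, 0.2296]), 'tcp_rot': array([-0.4891, -3.1027,  0.004 ]), 'wrist_force': array([ 0.1509,  0.0652, -0.479 ]), 'torque': array([ 0.0649,  0.0435, -0.0427]), 'grip_force': 0.0, 'width': 0.9985308439927759}
nest tri 
(np.float64(329.1521495424564), np.float64(311.30338660479185)) (np.float64(362.6341691581091), np.float64(251.918516833485)) (array([ 0.5072, -0.1381,  0.0066]), np.float64(0.0023509530845040685))
[0.5002 0.1676 0.118 ] [0.4987 0.1688 0.118 ]
```

Call:
{"op": "servo_tool", "data": {"series": [[0.27, -0.16, -0.4, 0, 0, 0, 0], [0.27, -0.16, -0.4, 0, 0, 0, 0], [0.27, -0.16, -0.4, 0, 0, 0, 0], [0.27, -0.16, -0.4, 0, 0, 0, 0], [0.27, -0.16, -0.4, 0, 0, 0, 0]]}}

```text
time: 2.4
tool_pos: [0.4997, 0.1707, 0.1727]
tcp_rot: [0.478, 3.103, 0.002]
wrist_force: [0.1, -0.3, -0.6]
width: 0.999
grip_force: 0.0
```

Call:
{"op": "servo_tool", "data": {"series": [[0, -0.013, -0.15, 0, 0, 0, 0], [0, -0.013, -0.3, 0, 0, 0, 0], [0, -0.013, -0.45, 0, 0, 0, 0], [0, -0.013, -0.573, 0, 0, 0, 0], [0, -0.013, -0.573, 0, 0, 0, 0], [0, -0.013, -0.573, 0, 0, 0, 0]]}}

```text
time: 3.0
tool_pos: [0.4997, 0.1684, 0.0867]
tcp_rot: [0.478, 3.104, 0.001]
wrist_force: [0.3, 0.2, 0.9]
width: 1.001
grip_force: 0.0
```

```bash
python3 - <<'E'
from h import *
S=bot.read_camera("side")[:,:,::-1];T=bot.read_camera("top")[:,:,::-1]
c=lambda im,x,y,w:cv2.resize(im[y:y+w*3//4,x:x+w],(400,300),interpolation=cv2.INTER_CUBIC)
cv2.imwrite("pics/g1.png",np.hstack([c(T,180,200,120),c(S,220,160,120)]))
E
```

```text
(no output)
```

View pics/g1.png

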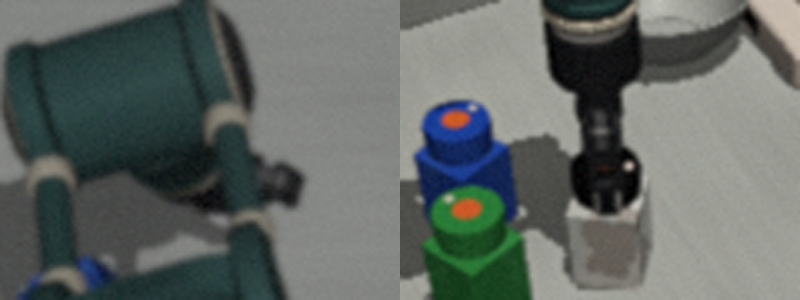

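The crop shows the gripper straddling the black lid, with the near finger centred in front of it and the green and blue look-alikes clear. I'll close on it now.

Call:
{"op": "servo_tool", "data": {"series": [[0, 0, 0, 0, 0, 0, 1], [0, 0, 0, 0, 0, 0, 1], [0, 0, 0, 0, 0, 0, 1], [0, 0, 0, 0, 0, 0, 1], [0, 0, 0, 0, 0, 0, 1], [0, 0, 0, 0, 0, 0, 1], [0, 0, 0, 0, 0, 0, 1], [0, 0, 0, 0, 0, 0, 1]], "newtons": 100}}

```text
time: 3.9
tool_pos: [0.5002, 0.1674, 0.0871]
tcp_rot: [0.48, 3.103, 0.0]
wrist_force: [-1.4, -2.3, 7.8]
width: 0.673
grip_force: 105.0
```

```bash
python3 - <<'E'
from h import *
print(bot.read_state())
E
```

```text
{'time': 3.9, 'q': array([ 2.76022298e-01,  1.22920280e-01,  2.05699730e+00, -5.78552925e-04,
        9.60015775e-01, -9.87567653e-01]), 'joint_vel': array([-0.00116184,  0.00061409, -0.00083978, -0.00010612,  0.00010814,
        0.00258826]), 'joint_torque': array([ 5.91026712e-01, -3.50468016e+01, -2.98931658e+01,  3.22515629e-01,
       -8.65563825e-01,  1.06271837e-02]), 'tool_pos': array([0.50023569, 0.16740141, 0.08713955]), 'tcp_rot': array([4.79888104e-01, 3.10299778e+00, 4.08214820e-04]), 'wrist_force': array([-1.39564903, -2.29846175,  7.8265522 ]), 'torque': array([-0.25757307,  0.33284677,  0.00823256]), 'grip_force': 104.95546102523804, 'width': 0.6733965536838481}
```

Call:
{"op": "servo_tool", "data": {"series": [[0, 0, 0.1, 0, 0, 0, 1], [0, 0, 0.3, 0, 0, 0, 1], [0, 0, 0.5, 0, 0, 0, 1], [0, 0, 0.53, 0, 0, 0, 1], [0, -0.1, 0.53, 0, 0, 0, 1], [0, -0.3, 0.53, 0, 0, 0, 1], [0, -0.5, 0.53, 0, 0, 0, 1], [0, -0.75, 0.53, 0, 0, 0, 1], [0, -1, 0.53, 0, 0, 0, 1]]}}

```text
time: 4.8
tool_pos: [0.4973, 0.0158, 0.1625]
tcp_rot: [-0.478, -3.101, 0.001]
wrist_force: [0.6, 0.8, -4.9]
width: 0.677
grip_force: 108.3
```

Call:
{"op": "servo_tool", "data": {"series": [[0.05, -0.25, 0, 0, 0, 0, 1], [0.05, -0.5, 0, 0, 0, 0, 1], [0.05, -0.75, 0, 0, 0, 0, 1], [0.05, -0.9, 0, 0, 0, 0, 1], [0.05, -1, 0, 0, 0, 0, 1], [0.05, -1, 0, 0, 0, 0, 1], [0.05, -1, 0, 0, 0, 0, 1], [0.05, -1, 0, 0, 0, 0, 1]]}}

```text
time: 5.6
tool_pos: [0.5063, -0.1315, 0.1641]
tcp_rot: [-0.479, -3.103, -0.001]
wrist_force: [-0.7, -0.8, -4.2]
width: 0.676
grip_force: 108.3
```

```bash
python3 - <<'E'
from h import *
s=bot.read_state();print(s["tool_pos"],s["tcp_rot"],s["wrist_force"],s["q"])
S=bot.read_camera("side")[:,:,::-1];T=bot.read_camera("top")[:,:,::-1]
cv2.imwrite("pics/side2.png",S);cv2.imwrite("pics/top2.png",T)
c=lambda im,x,y,w:cv2.resize(im[y:y+w*3//4,x:x+w],(800,600),interpolation=cv2.INTER_CUBIC)
cv2.imwrite("pics/g2.png",c(S,275,240,110))
E
```

```text
[ 0.5063319  -0.13152872  0.16412991] [-4.78705399e-01 -3.10348997e+00 -1.06452117e-03] [-0.66233699 -0.83212749 -4.16607222] [-3.02073866e-01  3.10289048e-02  1.99800425e+00  5.15448436e-04
  1.11404469e+00 -1.56701523e+00]
```

View pics/g2.png

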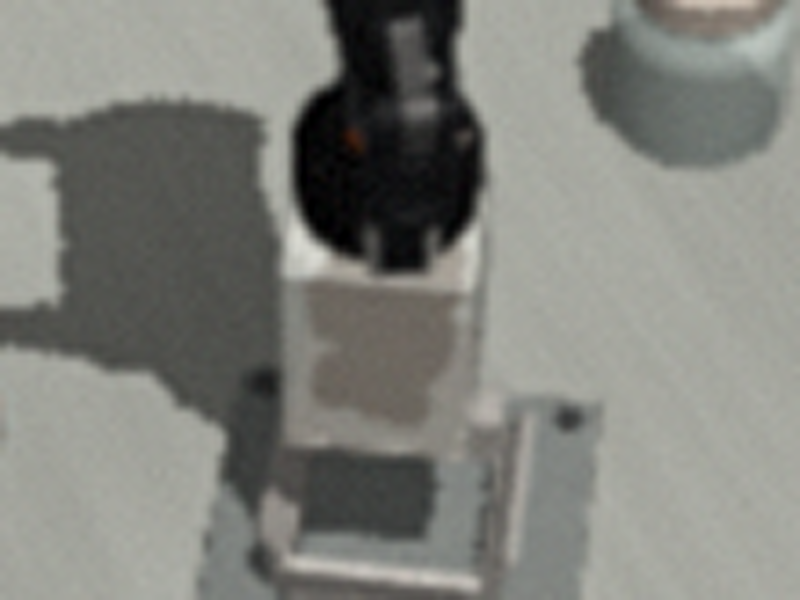

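The canister hangs above the nest. Its lower front edge runs from about (285,447) to (468,453) in the crop, nearly parallel to the nest's front wall, which runs from (285,560) to (480,585).

```bash
python3 - <<'E'
from h import *
np.set_printoptions(precision=4,suppress=True)
k=110/800
def A(u,v,z):return atz("side",275+k*(u+.5)-.5,240+k*(v+.5)-.5,z)[:2]
for a,b,z in(((285,447),(468,453),.077),((285,275),(472,290),.162)):
    p,q=A(*a,z),A(*b,z);d=(q-p)/np.linalg.norm(q-p);n=np.array([-d[1],d[0]])
    print(p,q,np.linalg.norm(q-p),np.degrees(np.arctan2(d[1],d[0]))%90,"centre",(p+q)/2+.031*n)
# nest rim: inner floor front edge / wall top front
from itertools import product
S=cv2.imread("pics/side2.png")
# overlay model: canister for yaws at tool xy, nest pocket mouth
def draw(yc,cx,cy,yn,nx,ny):
    k=800/110;c=cv2.resize(S[240:322,275:385],(800,596),interpolation=cv2.INTER_CUBIC)
    for y,x0,y0,h,z,col in((yc,cx,cy,.031,.077,(255,255,0)),(yc,cx,cy,.031,.162,(0,255,255)),(yn,nx,ny,.0325,.01,(0,0,255)),(yn,nx,ny,.040,.04,(0,255,0)),(yn,nx,ny,.065,.01,(255,0,255))):
        a=np.radians(y+45+90*np.arange(4));q=np.c_[x0+h*2**.5*np.cos(a),y0+h*2**.5*np.sin(a)]
        pp=np.array([(proj("side",[*r,z])-[275,240]+.5)*k for r in q]).astype(np.int32);cv2.polylines(c,[pp],True,col,1)
    return c
cv2.imwrite("pics/ov2.png",draw(59,.5063,-.1325,57.2,.507,-.141))
E
```

```text
[ 0.4646 -0.1437] [ 0.5183 -0.1709] 0.060119374299753975 63.132705473162055 centre [ 0.5055 -0.1296]
[ 0.4659 -0.1444] [ 0.5159 -0.174 ] 0.058128269308791274 59.35452770849387 centre [ 0.5067 -0.1326]
```

View pics/ov2.png

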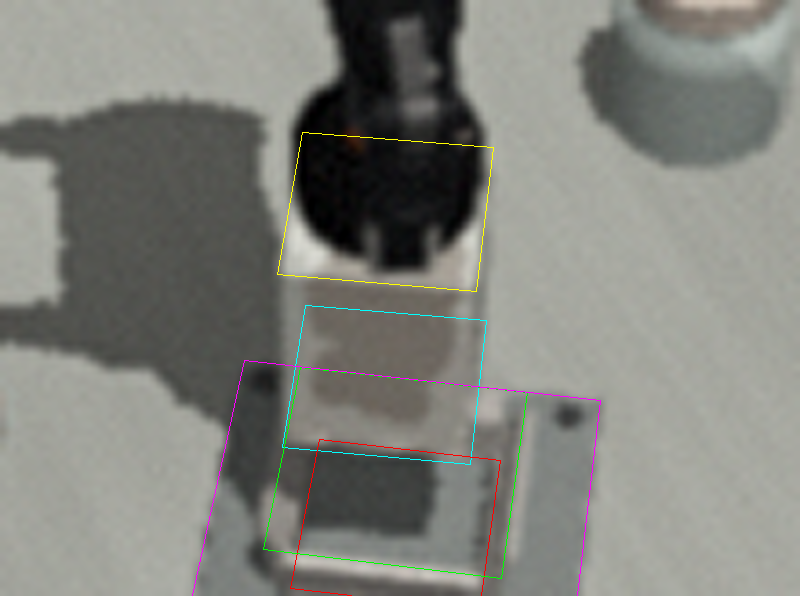

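Call:
{"op": "servo_tool", "data": {"series": [[0.005, -0.057, 0, 0, 0, -0.0195, 1], [0.005, -0.057, -0.1, 0, 0, -0.0195, 1], [0.005, -0.057, -0.2, 0, 0, -0.0195, 1], [0.005, -0.057, -0.22, 0, 0, -0.0195, 1], [0.005, -0.057, -0.22, 0, 0, -0.0195, 1], [0.005, -0.057, -0.22, 0, 0, -0.0195, 1]]}}

```text
time: 6.3
tool_pos: [0.5075, -0.1408, 0.1315]
tcp_rot: [-0.574, -3.088, -0.0]
wrist_force: [-0.5, 0.2, -4.4]
width: 0.677
grip_force: 108.3
```

```bash
python3 - <<'E'
from h import *
s=bot.read_state();print(s["tool_pos"],s["tcp_rot"],s["wrist_force"],s["torque"])
S=bot.read_camera("side")[:,:,::-1]
cv2.imwrite("pics/side3.png",S)
x,y,z=s["tool_pos"];zb=z-.0871
k=800/110;c=cv2.resize(S[255:337,275:385],(800,596),interpolation=cv2.INTER_CUBIC)
for yw,x0,y0,h,zz,col in((57.4,x,y,.031,zb,(255,255,0)),(57.4,x,y,.031,zb+.085,(0,255,255)),(57.2,.507,-.1405,.040,.04,(0,255,0))):
    a=np.radians(yw+45+90*np.arange(4));q=np.c_[x0+h*2**.5*np.cos(a),y0+h*2**.5*np.sin(a)]
    pp=np.array([(proj("side",[*r,zz])-[275,255]+.5)*k for r in q]).astype(np.int32);cv2.polylines(c,[pp],True,col,1)
cv2.imwrite("pics/g3.png",c)
E
```

```text
[ 0.5075121  -0.14075165  0.13150351] [-5.73938272e-01 -3.08813550e+00 -2.49287791e-04] [-0.50693963  0.16692668 -4.42276685] [-0.05607486 -0.03755944  0.00849516]
```

View pics/g3.png

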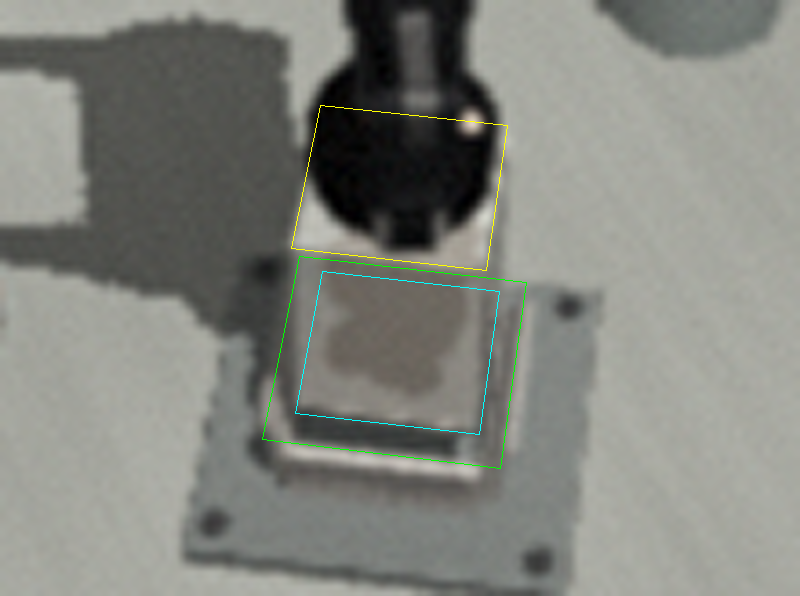

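The canister's lower edge lies inside the mouth and nearly parallel to it. I'll lower it in steps and watch the force.

Call:
{"op": "servo_tool", "data": {"series": [[0, 0, -0.04, 0, 0, 0, 1], [0, 0, -0.08, 0, 0, 0, 1], [0, 0, -0.12, 0, 0, 0, 1], [0, 0, -0.14, 0, 0, 0, 1], [0, 0, -0.14, 0, 0, 0, 1], [0, 0, -0.14, 0, 0, 0, 1]]}}

```text
time: 6.95
tool_pos: [0.5073, -0.1408, 0.1103]
tcp_rot: [-0.575, -3.088, -0.0]
wrist_force: [1.1, 1.1, -4.9]
width: 0.675
grip_force: 109.9
```

```bash
python3 -c "
from h import *
s=bot.read_state();print(s['tool_pos'],s['wrist_force'],s['torque'])"
```

```text
[ 0.50730048 -0.14084077  0.11029106] [ 1.12851968  1.14113043 -4.92039945] [ 0.11453272 -0.0389145   0.02887125]
```

Call:
{"op": "servo_tool", "data": {"series": [[0, 0, -0.03, 0, 0, 0, 1], [0, 0, -0.06, 0, 0, 0, 1], [0, 0, -0.075, 0, 0, 0, 1], [0, 0, -0.075, 0, 0, 0, 1], [0, 0, -0.075, 0, 0, 0, 1]]}}

```text
time: 7.45
tool_pos: [0.5075, -0.141, 0.0992]
tcp_rot: [-0.575, -3.088, -0.0]
wrist_force: [-0.6, 1.4, -3.8]
width: 0.677
grip_force: 109.9
```

```bash
python3 -c "
from h import *
s=bot.read_state();print(s['tool_pos'],s['wrist_force'],s['torque'])"
```

```text
[ 0.50745069 -0.14095024  0.09919136] [-0.59934489  1.43321344 -3.80461455] [ 0.19025004 -0.00030155  0.04256464]
```

Sliding in with hardly any side force. The last few millimetres:

Call:
{"op": "servo_tool", "data": {"series": [[0, 0, -0.01, 0, 0, 0, 1], [0, 0, -0.017, 0, 0, 0, 1], [0, 0, -0.017, 0, 0, 0, 1], [0, 0, -0.017, 0, 0, 0, 1]]}}

```text
time: 7.85
tool_pos: [0.5077, -0.1411, 0.0975]
tcp_rot: [0.575, 3.088, -0.0]
wrist_force: [-2.8, 1.3, 0.4]
width: 0.68
grip_force: 110.1
```

Call:
{"op": "servo_tool", "data": {"series": [[0, 0, -0.007, 0, 0, 0, 1], [0, 0, -0.007, 0, 0, 0, 1], [0, 0, -0.007, 0, 0, 0, 1]]}}

```text
time: 8.15
tool_pos: [0.5079, -0.1414, 0.0973]
tcp_rot: [0.575, 3.088, -0.001]
wrist_force: [-4.5, 0.8, 6.6]
width: 0.674
grip_force: 110.8
```

```bash
python3 -c "
from h import *
s=bot.read_state();print(s['tool_pos'],s['wrist_force'],s['torque'])"
```

```text
[ 0.50792172 -0.14135359  0.09732807] [-4.50847713  0.82620564  6.55365839] [0.25868975 0.75124587 0.07356714]
```

Call:
{"op": "servo_tool", "data": {"series": [[0, 0, 0, 0, 0, 0, 0], [0, 0, 0, 0, 0, 0, 0], [0, 0, 0, 0, 0, 0, 0], [0, 0, 0, 0, 0, 0, 0], [0, 0, 0, 0, 0, 0, 0], [0, 0, 0, 0, 0, 0, 0]]}}

```text
time: 8.75
tool_pos: [0.5076, -0.141, 0.0959]
tcp_rot: [-0.575, -3.089, 0.0]
wrist_force: [0.2, -0.5, -0.5]
width: 1.003
grip_force: 0.0
```

```bash
python3 - <<'E'
from h import *
s=bot.read_state();print(s['tool_pos'],s['wrist_force'],s['torque'],s['q'],s['width'])
S=bot.read_camera("side")[:,:,::-1]
c=cv2.resize(S[235:325,270:390],(800,600),interpolation=cv2.INTER_CUBIC)
cv2.imwrite("pics/g4.png",c)
E
```

```text
[ 0.50762147 -0.14103966  0.09592122] [ 0.18220039 -0.50084903 -0.54939754] [-0.02930436  0.01382358  0.01239435] [-3.18273125e-01  1.11779422e-01  2.05073933e+00 -2.72242202e-05
  9.79085319e-01 -1.52095421e+00] 1.0025935865945301
```

View pics/g4.png

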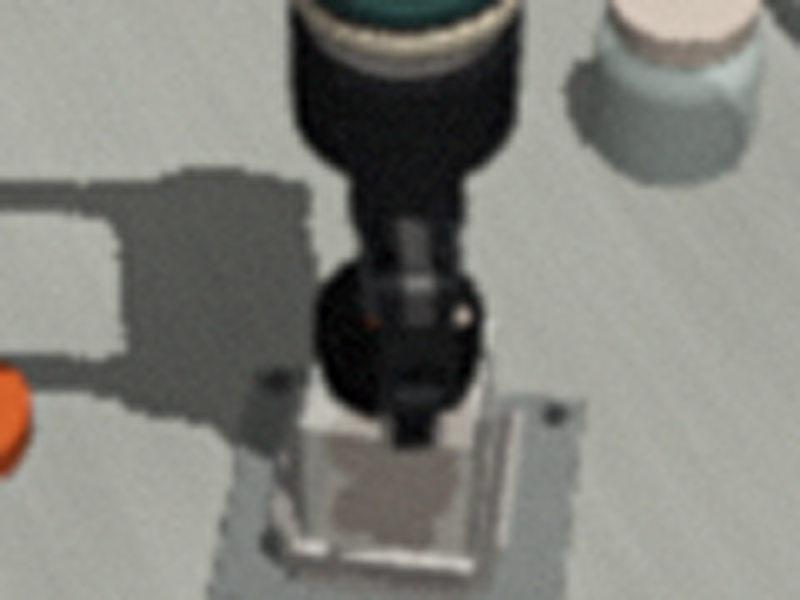

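The canister sits down in the pocket, upright between the walls. I'll grip the lid again for turning.

Call:
{"op": "servo_tool", "data": {"series": [[0, 0, 0.007, 0, 0, 0, 1], [0, 0, 0.007, 0, 0, 0, 1], [0, 0, 0.007, 0, 0, 0, 1], [0, 0, 0.007, 0, 0, 0, 1], [0, 0, 0.007, 0, 0, 0, 1], [0, 0, 0.007, 0, 0, 0, 1], [0, 0, 0.007, 0, 0, 0, 1], [0, 0, 0.007, 0, 0, 0, 1]], "newtons": 100}}

```text
time: 9.6
tool_pos: [0.5078, -0.1415, 0.0978]
tcp_rot: [0.575, 3.088, -0.001]
wrist_force: [-2.9, -1.1, 5.6]
width: 0.68
grip_force: 105.7
```

```bash
cat > st.py <<'E'
from h import *
np.set_printoptions(precision=3,suppress=True)
R=[]
s=bot.read_state();y=cv2.Rodrigues(np.array(s['tcp_rot']))[0][:,1]
print("t",round(s['time'],2),s['tool_pos'],"F",s['wrist_force'],"M",s['torque'],"tau6",round(float(s['joint_torque'][5]),3),"q6",round(float(s['q'][5]),4),"yaw",round(float(np.arctan2(y[1],y[0])),4),"g",round(s['grip_force']))
E
python3 st.py
```

```text
t 9.6 [ 0.508 -0.141  0.098] F [-2.854 -1.145  5.616] M [-0.25   0.414 -0.031] tau6 0.01 q6 -1.521 yaw 1.2029 g 106
```

Call:
{"op": "servo_tool", "data": {"series": [[0, 0, 0, 0, 0, -0.016, 1], [0, 0, -0.0007, 0, 0, -0.032, 1], [0, 0, -0.0007, 0, 0, -0.032, 1], [0, 0, -0.0007, 0, 0, -0.032, 1]]}}

```text
time: 10.0
tool_pos: [0.5077, -0.1415, 0.0977]
tcp_rot: [0.729, 3.055, -0.001]
wrist_force: [-2.7, -1.2, 6.5]
width: 0.676
grip_force: 105.4
```

```bash
python3 st.py
```

```text
t 10.0 [ 0.508 -0.141  0.098] F [-2.724 -1.157  6.537] M [-0.215  0.436  0.081] tau6 0.1 q6 -1.4206 yaw 1.1025 g 105
```

Call:
{"op": "servo_tool", "data": {"series": [[0, 0, 0, 0, 0, -0.016, 1], [0, 0, -0.0007, 0, 0, -0.032, 1], [0, 0, -0.0007, 0, 0, -0.032, 1], [0, 0, -0.0007, 0, 0, -0.032, 1]]}}

```text
time: 10.4
tool_pos: [0.5077, -0.1415, 0.0976]
tcp_rot: [0.881, 3.015, -0.001]
wrist_force: [-3.7, -2.1, 6.0]
width: 0.676
grip_force: 105.4
```

```bash
python3 st.py
```

```text
t 10.4 [ 0.508 -0.142  0.098] F [-3.683 -2.073  6.003] M [-0.27   0.469  0.086] tau6 0.104 q6 -1.3201 yaw 1.002 g 105
```

Call:
{"op": "servo_tool", "data": {"series": [[0, 0, 0, 0, 0, -0.016, 1], [0, 0, -0.0007, 0, 0, -0.032, 1], [0, 0, -0.0007, 0, 0, -0.032, 1], [0, 0, -0.0007, 0, 0, -0.032, 1]]}}

```text
time: 10.8
tool_pos: [0.5077, -0.1416, 0.0975]
tcp_rot: [1.031, 2.967, -0.001]
wrist_force: [-1.7, -2.9, 5.2]
width: 0.676
grip_force: 105.4
```

```bash
python3 st.py
```

```text
t 10.8 [ 0.508 -0.142  0.097] F [-1.719 -2.862  5.223] M [-0.335  0.402  0.057] tau6 0.108 q6 -1.2196 yaw 0.9016 g 105
```

Call:
{"op": "servo_tool", "data": {"series": [[0, 0, 0, 0, 0, -0.016, 1], [0, 0, -0.0007, 0, 0, -0.032, 1], [0, 0, -0.0007, 0, 0, -0.032, 1], [0, 0, -0.0007, 0, 0, -0.032, 1]]}}

```text
time: 11.2
tool_pos: [0.5077, -0.1416, 0.0974]
tcp_rot: [1.179, 2.911, -0.002]
wrist_force: [-2.6, -2.4, 6.6]
width: 0.679
grip_force: 105.3
```

```bash
python3 st.py
```

```text
t 11.2 [ 0.508 -0.142  0.097] F [-2.629 -2.439  6.554] M [-0.347  0.442  0.113] tau6 0.112 q6 -1.1191 yaw 0.8012 g 105
```

Call:
{"op": "servo_tool", "data": {"series": [[0, 0, 0, 0, 0, -0.016, 1], [0, 0, -0.0007, 0, 0, -0.032, 1], [0, 0, -0.0007, 0, 0, -0.032, 1], [0, 0, -0.0007, 0, 0, -0.032, 1]]}}

```text
time: 11.6
tool_pos: [0.5076, -0.1417, 0.0973]
tcp_rot: [1.324, 2.848, -0.002]
wrist_force: [-2.8, -1.9, 6.5]
width: 0.677
grip_force: 105.3
```

Call:
{"op": "servo_tool", "data": {"series": [[0, 0, 0, 0, 0, -0.016, 1], [0, 0, -0.0007, 0, 0, -0.032, 1], [0, 0, -0.0007, 0, 0, -0.032, 1], [0, 0, -0.0007, 0, 0, -0.032, 1]]}}

```text
time: 12.0
tool_pos: [0.5076, -0.1418, 0.0972]
tcp_rot: [1.465, 2.778, -0.002]
wrist_force: [-2.9, -2.8, 6.2]
width: 0.674
grip_force: 105.3
```

```bash
python3 st.py
```

```text
t 12.0 [ 0.508 -0.142  0.097] F [-2.947 -2.767  6.228] M [-0.406  0.48   0.128] tau6 0.118 q6 -0.918 yaw 0.6002 g 105
```

Call:
{"op": "servo_tool", "data": {"series": [[0, 0, 0, 0, 0, -0.016, 1], [0, 0, -0.0007, 0, 0, -0.032, 1], [0, 0, -0.0007, 0, 0, -0.032, 1], [0, 0, -0.0007, 0, 0, -0.032, 1]]}}

```text
time: 12.4
tool_pos: [0.5075, -0.1418, 0.0971]
tcp_rot: [1.603, 2.701, -0.002]
wrist_force: [-3.7, -2.0, 6.5]
width: 0.677
grip_force: 105.3
```

Call:
{"op": "servo_tool", "data": {"series": [[0, 0, 0, 0, 0, -0.016, 1], [0, 0, -0.0007, 0, 0, -0.032, 1], [0, 0, -0.0007, 0, 0, -0.032, 1], [0, 0, -0.0007, 0, 0, -0.032, 1]]}}

```text
time: 12.8
tool_pos: [0.5075, -0.1418, 0.097]
tcp_rot: [1.737, 2.617, -0.002]
wrist_force: [-3.4, -2.6, 6.8]
width: 0.679
grip_force: 105.3
```

```bash
python3 st.py
```

```text
t 12.8 [ 0.507 -0.142  0.097] F [-3.44  -2.568  6.789] M [-0.498  0.625  0.099] tau6 0.124 q6 -0.717 yaw 0.3992 g 105
```

Call:
{"op": "servo_tool", "data": {"series": [[0, 0, 0, 0, 0, -0.016, 1], [0, 0, -0.0007, 0, 0, -0.032, 1], [0, 0, -0.0007, 0, 0, -0.032, 1], [0, 0, -0.0007, 0, 0, -0.032, 1]]}}

```text
time: 13.2
tool_pos: [0.5074, -0.1419, 0.0969]
tcp_rot: [1.866, 2.527, -0.002]
wrist_force: [-4.1, -2.4, 6.1]
width: 0.677
grip_force: 105.3
```

```bash
python3 st.py
```

```text
t 13.2 [ 0.507 -0.142  0.097] F [-4.059 -2.363  6.061] M [-0.509  0.607  0.12 ] tau6 0.127 q6 -0.6164 yaw 0.2987 g 105
```

Call:
{"op": "servo_tool", "data": {"series": [[0, 0, 0, 0, 0, -0.016, 1], [0, 0, -0.0007, 0, 0, -0.032, 1], [0, 0, -0.0007, 0, 0, -0.032, 1], [0, 0, -0.0007, 0, 0, -0.032, 1]]}}

```text
time: 13.6
tool_pos: [0.5073, -0.1419, 0.0968]
tcp_rot: [1.99, 2.43, -0.003]
wrist_force: [-4.4, -2.4, 7.2]
width: 0.676
grip_force: 105.4
```

```bash
python3 st.py
```

```text
t 13.6 [ 0.507 -0.142  0.097] F [-4.351 -2.414  7.211] M [-0.501  0.671  0.13 ] tau6 0.13 q6 -0.5159 yaw 0.1982 g 105
```

Call:
{"op": "servo_tool", "data": {"series": [[0, 0, 0, 0, 0, -0.016, 1], [0, 0, -0.0007, 0, 0, -0.032, 1], [0, 0, -0.0007, 0, 0, -0.032, 1], [0, 0, -0.0007, 0, 0, -0.032, 1]]}}

```text
time: 14.0
tool_pos: [0.5073, -0.1419, 0.0967]
tcp_rot: [2.11, 2.327, -0.003]
wrist_force: [-4.1, -2.2, 8.0]
width: 0.673
grip_force: 105.4
```

```bash
python3 st.py
```

```text
t 14.0 [ 0.507 -0.142  0.097] F [-4.097 -2.224  8.017] M [-0.51   0.753  0.135] tau6 0.132 q6 -0.4154 yaw 0.0977 g 105
```

Call:
{"op": "servo_tool", "data": {"series": [[0, 0, 0, 0, 0, -0.016, 1], [0, 0, -0.0007, 0, 0, -0.032, 1], [0, 0, -0.0007, 0, 0, -0.032, 1], [0, 0, -0.0007, 0, 0, -0.032, 1]]}}

```text
time: 14.4
tool_pos: [0.5072, -0.1419, 0.0966]
tcp_rot: [2.224, 2.218, -0.003]
wrist_force: [-4.4, -2.9, 7.5]
width: 0.673
grip_force: 105.4
```

```bash
python3 st.py
```

```text
t 14.4 [ 0.507 -0.142  0.097] F [-4.391 -2.855  7.542] M [-0.585  0.809  0.109] tau6 0.143 q6 -0.3149 yaw -0.0028 g 105
```

Call:
{"op": "servo_tool", "data": {"series": [[0, 0, 0, 0, 0, -0.016, 1], [0, 0, -0.0007, 0, 0, -0.032, 1], [0, 0, -0.0007, 0, 0, -0.032, 1], [0, 0, -0.0007, 0, 0, -0.032, 1]]}}

```text
time: 14.8
tool_pos: [0.5071, -0.1419, 0.0966]
tcp_rot: [2.333, 2.104, -0.003]
wrist_force: [-5.0, -2.9, 8.7]
width: 0.675
grip_force: 105.3
```

```bash
python3 st.py
```

```text
t 14.8 [ 0.507 -0.142  0.097] F [-5.029 -2.901  8.749] M [-0.496  0.835  0.187] tau6 0.204 q6 -0.2144 yaw -0.1031 g 105
```

Call:
{"op": "servo_tool", "data": {"series": [[0, 0, 0, 0, 0, -0.016, 1], [0, 0, -0.0007, 0, 0, -0.032, 1], [0, 0, -0.0007, 0, 0, -0.032, 1], [0, 0, -0.0007, 0, 0, -0.032, 1]]}}

```text
time: 15.2
tool_pos: [0.507, -0.142, 0.0965]
tcp_rot: [2.435, 1.984, -0.003]
wrist_force: [-5.3, -2.5, 8.4]
width: 0.674
grip_force: 105.3
```

```bash
python3 st.py
```

```text
t 15.2 [ 0.507 -0.142  0.096] F [-5.316 -2.54   8.379] M [-0.59   0.855  0.266] tau6 0.273 q6 -0.1141 yaw -0.2033 g 105
```

Call:
{"op": "servo_tool", "data": {"series": [[0, 0, 0, 0, 0, -0.016, 1], [0, 0, -0.0007, 0, 0, -0.032, 1], [0, 0, -0.0007, 0, 0, -0.032, 1], [0, 0, -0.0007, 0, 0, -0.032, 1]]}}

```text
time: 15.6
tool_pos: [0.5069, -0.142, 0.0964]
tcp_rot: [2.531, 1.86, -0.004]
wrist_force: [-5.9, -2.8, 8.8]
width: 0.672
grip_force: 105.3
```

```bash
python3 st.py
```

```text
t 15.6 [ 0.507 -0.142  0.096] F [-5.933 -2.776  8.794] M [-0.618  0.928  0.32 ] tau6 0.349 q6 -0.0138 yaw -0.3036 g 105
```

Call:
{"op": "servo_tool", "data": {"series": [[0, 0, 0, 0, 0, -0.016, 1], [0, 0, -0.0007, 0, 0, -0.032, 1], [0, 0, -0.0007, 0, 0, -0.032, 1], [0, 0, -0.0007, 0, 0, -0.032, 1]]}}

```text
time: 16.0
tool_pos: [0.5068, -0.142, 0.0963]
tcp_rot: [2.621, 1.73, -0.004]
wrist_force: [-5.3, -2.6, 9.0]
width: 0.677
grip_force: 105.4
```

```bash
python3 st.py
```

```text
t 16.0 [ 0.507 -0.142  0.096] F [-5.294 -2.58   9.004] M [-0.661  0.976  0.38 ] tau6 0.43 q6 0.0866 yaw -0.4039 g 105
```

Torque is about 0.29 N m above free running, so I'll stop here, release and retreat straight up.

Call:
{"op": "servo_tool", "data": {"series": [[0, 0, 0, 0, 0, 0, 1], [0, 0, 0, 0, 0, 0, 1], [0, 0, 0, 0, 0, 0, 0], [0, 0, 0, 0, 0, 0, 0], [0, 0, 0, 0, 0, 0, 0], [0, 0, 0, 0, 0, 0, 0], [0, 0, 0, 0, 0, 0, 0], [0, 0, 0, 0, 0, 0, 0], [0, 0, 0.1, 0, 0, 0, 0], [0, 0, 0.3, 0, 0, 0, 0], [0, 0, 0.6, 0, 0, 0, 0], [0, 0, 0.8, 0, 0, 0, 0], [0, 0, 0.8, 0, 0, 0, 0], [0, 0, 0.8, 0, 0, 0, 0]]}}

```text
time: 17.4
tool_pos: [0.5084, -0.1413, 0.2174]
tcp_rot: [2.621, 1.727, 0.003]
wrist_force: [-0.2, 0.0, 0.3]
width: 1.001
grip_force: 0.0
```

```bash
python3 st.py; python3 - <<'E'
from h import *
S=bot.read_camera("side")[:,:,::-1]
cv2.imwrite("pics/g5.png",cv2.resize(S[235:325,270:390],(800,600),interpolation=cv2.INTER_CUBIC))
E
```

```text
t 17.4 [ 0.508 -0.141  0.217] F [-0.231  0.031  0.301] M [ 0.01  -0.014  0.053] tau6 0.0 q6 0.0875 yaw -0.4057 g 0
```

View pics/g5.png

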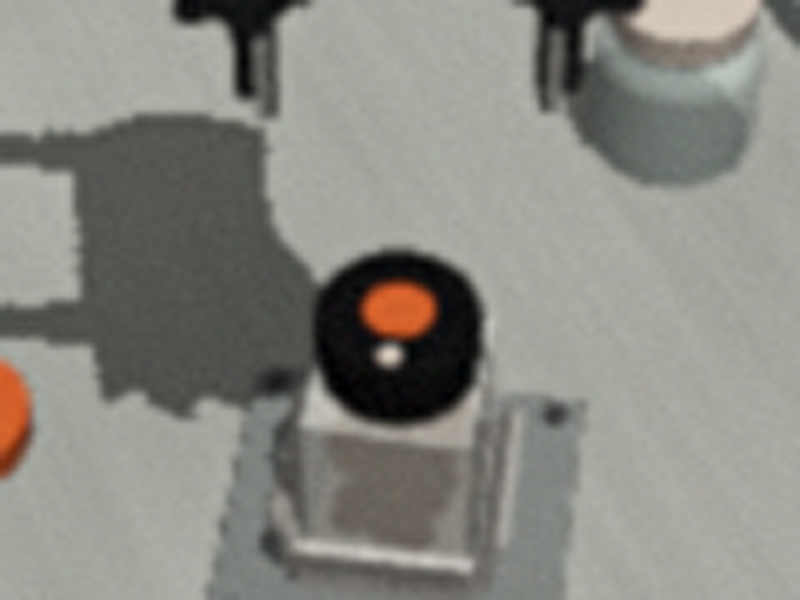

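The canister is seated and upright, and the lid's dot has turned from the right at (462,315) to the front at (388,355). The gripper is clear.

```bash
python3 -c "
from workcell import bot
print(bot.finish_job())"
```

```text
the job is handed in; nothing more can be done
None
```

I set the canister fully down in the nest, tightened its lid to about 0.29 N m above free running, released it and handed the job in; no verdict came back.

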